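# Eject a light source's filter drawer and trap it with the other finger

### The arm

A 6-joint arm with a two-finger parallel gripper is mounted at the origin on the work surface. World frame = base frame: x ahead of the robot, y to its left, z up, the work surface at z = 0. Lengths are in m, angles in rad, forces in N, time in s.
With the tool pointing down it reaches from about 0.3 to 0.95 m from the base axis. Payload 3.1 kg.
Tool frame: the origin (TCP) lies midway between the tips of the shut fingers; the grasp point (between the pads) lies 19 mm behind it; z points along the fingers, x is the direction in which the jaws open and shut, and the axes are right-handed (so a half turn about z gives the same grasp; the last joint's range is limited). The gripper opens to 85 mm and grips with 20 to 120 N. Pads are 22 mm wide; open, the fingers measure 114 mm over their backs; the gripper's body (76 mm by 85 mm) begins 54 mm behind the grasp point. The pads swing forward as they close: fully open they stand 13 mm farther back than shut.
Start: joints at [-1.327, 0.308, 1.634, -0, 1.2, -0.07], TCP at [0.193, -0.594, 0.231] pointing down, gripper open.
Joint ranges: [-3.06, 3.06], [-0.79, 1.96], [0.05, 2.63], [-1.19, 4.34], [0.05, 2.64], [-2.94, 2.94]. Speed limits (rad/s): [2.79, 2.79, 3.14, 3.14, 3.14, 3.14].

### API

Orientations are given as [roll, pitch, yaw] about the fixed x, y, z axes, in that order (R = Rz(yaw) Ry(pitch) Rx(roll)).
In Python, from cell import env gives the robot as it stands.
- The arm moves only by the shell command python3 -m jog 'ROWS' [FORCE]. ROWS is a JSON object of lists of equal length, an entry for each row: "grip": the finger opening in mm, from 0 to 85.4; "linear": the shift along the tool's x, y, z in mm, a list of three; "roll": the turn about the tool's z in rad. In form: {"grip": [grip, ...], "linear": [[dx, dy, dz], ...], "roll": [roll, ...]}. A call has 1 to 12 rows; each row is the pose to reach, as a shift and turn from the pose measured when the call began, along the tool's axes at that moment; what a row does not reach only later rows make up. A row lasts 1/8 s, in which the tool goes at most 62.5 mm and 10.7 degrees, less where a joint would pass 70% of its speed; a pose out of reach is approached as far as the arm can. A call with a gripper value outside its range is refused whole. The fingers move at their own pace and stop on an object; FORCE is the grip in N (left out, the last holds). Time passes only in rows, so rows that repeat a pose let the fingers close. It gives the time, the measured TCP pose, the force and the opening at its end, in the units of the state.
- env.read_state(): the state, without advancing time (a new reading comes with each control period).
- env.snapshot(name): name is "scene" or "top" or "wrist"; returns a dict with "image" (480x640x3 uint8, red, green, blue), "range_z" (480x640 float32, m along the optical axis (not along the pixel's ray), 0 where there is no reading), "K" (3x3 intrinsics, pixels), "R" (3x3) and "t" (3): a world point X has camera coordinates R X + t; the wrist camera has in their place "T_tool_cam" (4x4, takes a point from camera to tool coordinates, whose origin is the TCP and whose axes are the tool frame's). Camera axes: x right, y down, z forward; pixel columns grow to the right and rows downward; lengths in m; the calibration is good to about 2 mm. A picture is of the moment at which its call begins: read the wrist's pose just before it.
- env.close_job(): hands the job in, once; it reports no verdict.
The state is a dict: "time": time; "joint_pos": joint angles; "qd": joint speeds; "tau": joint torques, N m; "tool_pos": TCP position; "tcp_rot": TCP orientation; "force": force on the tool from outside, world axes, zero at the start; "torque": the same for the moment, N m; "grip_width": finger opening in m.
Only numpy, scipy, OpenCV 4.12 (cv2) and the standard library are available. Lean on these libraries where they do the work, as an engineer would, in place of code of your own. Each camera call takes 0.05 s, during which the arm holds its last target.

### The job

Press the red eject key of the light source with one fingertip, with the other finger waiting in front of the filter drawer, and stop the drawer with that finger as the spring drives it out, before it slides off its runners. Then let the key come back up and finish while still holding the drawer there against its spring with that finger, level on its runners, with the round green filter fully out of the box. Do not lift or carry the drawer, and leave the things standing nearby alone.

Things in the scene. Friction and masses are not known exactly. Their poses are not given: they have to be found in the camera images.
- lamp: Light source, fixed: white box 105 mm high, grey lid. The drawer comes out of its side face. Origin: on the table, in the plane of that face, below the slot's middle. x: level, from the face into the box (the drawer springs out along -x); y: level, along the face towards the key; z up. It fills x 0 to 140, y -60 to 150 mm.
- runner_end (a point): Middle between the outer ends of the two aluminium runners that carry the drawer, at the height it rides on: x -45, y 0, z 46 mm in the lamp's frame. Axes as the lamp's. The runners are 70 mm wide over both; their outer edges rise to z 55 mm.
- key_top (a point): Middle of the top of the red eject key, a 20 x 20 mm cap pressed straight down, beside the drawer's front plate (its centre 20 mm beyond the plate's side edge) and in front of the box's side face: x -18, y 50, z 70 mm in the lamp's frame when up. An arm under the runners links it to the hook that holds the drawer shut. Moves with the key.
- eject_key (a joint): How far the red key is pressed, in m: 0 up, 0.008 fully down (about 4 to 5 N); it springs back. At about 0.005 the drawer is let go and the spring drives it out at once, at about 0.4 m/s: with nothing in its way it is off the runners within about 0.3 s. After that the key may stay down or come up: it does not touch the drawer again.
- drawer: Filter drawer, loose, about 170 g: frame 76 x 60 x 10 mm lying on the runners behind an upright black front plate (5 mm thick, y -30 to 30 mm, top 88 mm above the table: 18 mm above the key when that is up). Origin: middle of the plate's outer face, at the runners' height (z 46). Axes as the lamp's; shut, it is at x -8 mm in the lamp's frame, and it slides out along -x.
- filter (a point): Centre of the round green filter (25 mm diameter) in the drawer's frame, 28.5 mm behind the plate's outer face. It is fully out of the box once the drawer has come out 34 mm. The spring pushes the drawer (2.1 N shut, about 1 N at 50 mm out) until 62 mm out; from about 65 mm out it tips off the runners. 40 to 52 mm out is a good place to hold it. Axes as the drawer's.
- lens_tube: Bystander: black lens tube standing upright, 33 mm diameter, 52 mm high; origin under its centre.
- post_base: Bystander: small round lens on a steel post with a round foot, 93 mm high, foot 32 mm diameter; origin under the foot.
- filter_case: Bystander: flat square case for a spare filter, 48 x 48 mm and 18 mm high, black with a clear lid and an orange disc; origin under its centre.
Things that resemble listed ones, but are neither listed nor needed, are in the scene too. There is more than one size of the drawer; the one meant has the size given above.

How it is judged:
By the outcome, as a careful person would: the job done as asked, in the order asked, and still so for the second after the job is handed in, while the arm keeps its last pose, push and grip.
It also fails if it takes over 32 s, if anything falls off the work surface, if the arm or the gripper's body presses on something with over 40 N, if the wrist force passes 120 N, or if a joint passes its speed limit or range.

## Working session

There is one attempt and no reset: what is moved stays moved. The work goes in short steps, Python scripts to look and compute and a shell command to move; the robot and the scene stay as the last step left them, time stands still between calls to the robot, and variables do not carry over. Pictures are saved under pics/ and viewed, and the job is handed in when it is done.

```bash
ls; mkdir -p pics; python3 - <<'E'
from cell import env
import cv2,numpy as np
s=env.read_state(); print(s)
for n in ["scene","top"]:
    d=env.snapshot(n); cv2.imwrite(f"pics/{n}0.png",d["image"][:,:,::-1]); np.savez(f"{n}0.npz",**d)
    print(n,d["K"],d["R"],d["t"])
E
```

```text
pics
{'time': 0.0, 'joint_pos': array([-1.32669731e+00,  3.09001384e-01,  1.63521265e+00, -4.19271795e-06,
        1.19968574e+00, -6.96789910e-02]), 'qd': array([-3.39052700e-05, -1.75127703e-04, -2.13832329e-04, -5.43272510e-04,
        1.04346453e-03,  7.39656405e-04]), 'tau': array([ 1.27352650e-03, -4.15251732e+01, -2.76666713e+01,  1.59195506e-04,
        1.00822019e-02,  8.56549264e-06]), 'tool_pos': array([ 0.19269315, -0.59368094,  0.2300369 ]), 'tcp_rot': array([-3.14143592e+00,  2.30179158e-03, -1.25701661e+00]), 'force': array([-0.14966552, -0.07374678,  0.06050817]), 'torque': array([-0.03829926,  0.00411198, -0.04219767]), 'grip_width': 0.08528284124303298}
scene [[457.86491257   0.         320.41192175]
 [  0.         457.86491257 238.05688752]
 [  0.           0.           1.        ]] [[ 0.48311541  0.8754741  -0.01202477]
 [ 0.68579167 -0.38690922 -0.61643413]
 [-0.54432461  0.28956234 -0.78731466]] [-0.32663588 -0.38174813  1.0485204 ]
top [[459.8346764    0.         324.72224438]
 [  0.         459.8346764  237.37891942]
 [  0.           0.           1.        ]] [[-0.01381774 -0.99989072 -0.00525571]
 [-0.99367865  0.01431715 -0.11134521]
 [ 0.11140829  0.00368395 -0.99376789]] [0.00099706 0.64182309 0.64816954]
```

View pics/scene0.png

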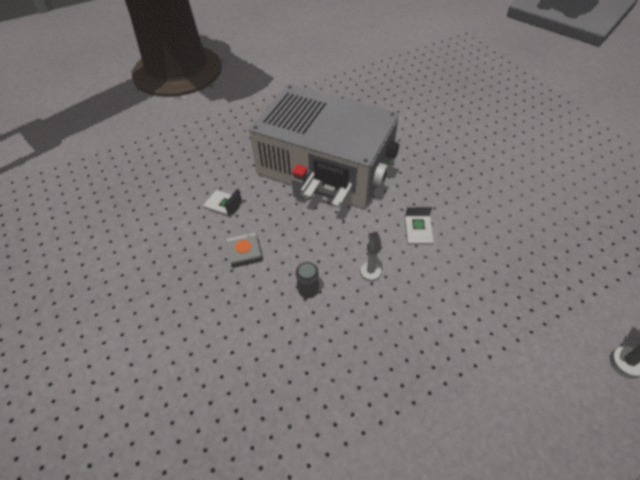

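View pics/top0.png

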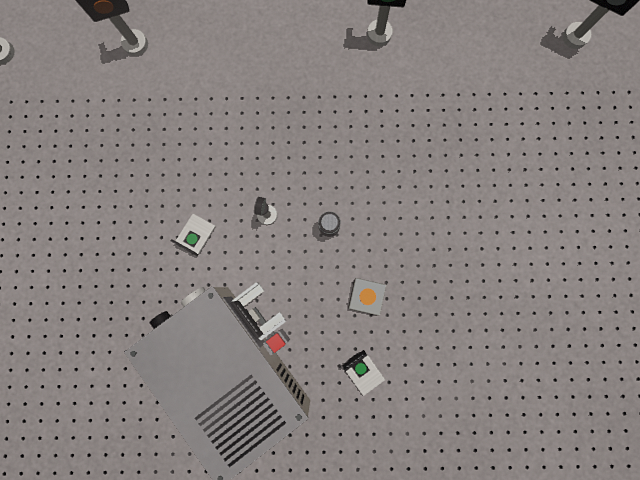

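```bash
python3 - <<'E'
import cv2,numpy as np
t=cv2.imread("pics/top0.png"); s=cv2.imread("pics/scene0.png")
cv2.imwrite("pics/topc.png",cv2.resize(t[270:420,170:330],None,fx=5,fy=4.0*1.0,interpolation=cv2.INTER_CUBIC)[:600])
cv2.imwrite("pics/scenec.png",cv2.resize(s[80:230,240:410],None,fx=4,fy=4,interpolation=cv2.INTER_CUBIC))
E
```

```text
(no output)
```

View pics/topc.png

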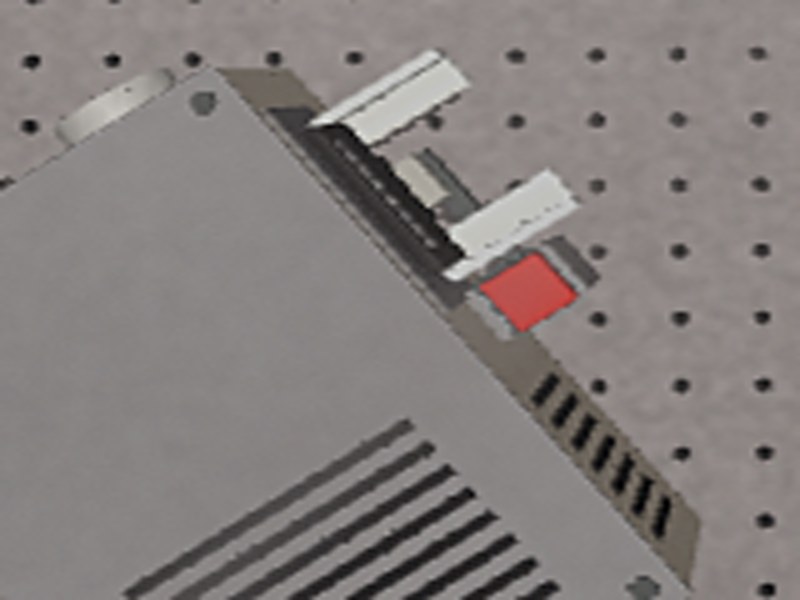

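View pics/scenec.png

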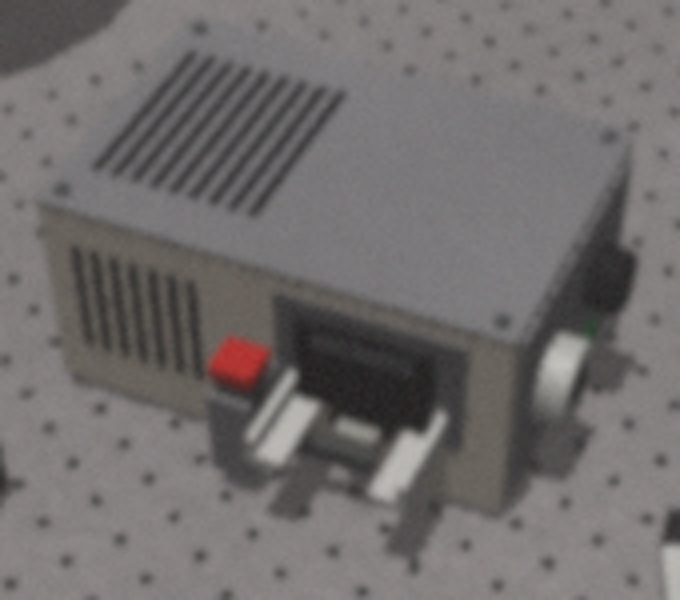

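The crops show the shut drawer in the lamp's slot, between the runners. It is at about (248,318) in top and (331,172) in scene. The two loose drawers, at top (194,236) and (363,374), lie on the table and aren't in the lamp, so they are decoys. Next I'll measure the lamp.

```bash
cat > h.py <<'E'
import numpy as np,cv2
def load(n): return dict(np.load(n))
def ray(d,u,v):
    r=d["R"].T@np.linalg.inv(d["K"])@np.array([u,v,1.]); return -d["R"].T@d["t"],r
def onz(d,u,v,z):
    o,r=ray(d,u,v); return o+r*(z-o[2])/r[2]
def tri(d1,p1,d2,p2):
    o1,r1=ray(d1,*p1);o2,r2=ray(d2,*p2)
    A=np.stack([r1,-r2],1);s=np.linalg.lstsq(A,o2-o1,rcond=None)[0]
    a=o1+r1*s[0];b=o2+r2*s[1];return (a+b)/2,np.linalg.norm(a-b)
def red(im):
    h=cv2.cvtColor(im,cv2.COLOR_RGB2HSV); m=((h[...,0]<8)|(h[...,0]>172))&(h[...,1]>130)&(h[...,2]>80); return m.astype(np.uint8)
E
python3 - <<'E'
from h import *
T=load("top0.npz");S=load("scene0.npz")
for d in (T,S):
    n,l,st,c=cv2.connectedComponentsWithStats(red(d["image"])); 
    print([(st[i],c[i]) for i in range(1,n) if st[i][4]>15])
a=onz(T,213,287.5,.105);b=onz(T,308,417.5,.105);print(a,b,np.linalg.norm(a-b))
# line fit of lid edge via Canny-ish: fit using range discontinuity
z=T["range_z"];
ys,xs=np.mgrid[0:480,0:640]
o=-T["R"].T@T["t"]
P=np.stack([xs,ys,np.ones_like(xs)],-1)@np.linalg.inv(T["K"]).T*z[...,None]
W=(P-T["t"])@T["R"]
lid=(abs(W[...,2]-.105)<.006)&(z>0)
lid=cv2.morphologyEx(lid.astype(np.uint8),cv2.MORPH_OPEN,np.ones((5,5)))
n,l,st,c=cv2.connectedComponentsWithStats(lid);i=1+np.argmax(st[1:,4]);m=l==i
print(st[i],np.median(W[m][:,2]))
cs=max(cv2.findContours(m.astype(np.uint8),0,1)[0],key=cv2.contourArea)[:,0]
Wc=np.array([onz(T,u,v,.105)[:2] for u,v in cs])
d0=(b-a)[:2]/np.linalg.norm((b-a)[:2]);nn=np.array([-d0[1],d0[0]])
dd=(Wc-a[:2])@nn; tt=(Wc-a[:2])@d0
k=(abs(dd)<.006)&(tt>.02)&(tt<.19);print(k.sum())
f=cv2.fitLine(Wc[k].astype(np.float32),cv2.DIST_HUBER,0,.001,.001).ravel();print("edge",f,np.arctan2(f[1],f[0]))
print(tt[abs(dd)<.004].min(),tt[abs(dd)<.004].max())
r=red(T["image"]);n,l,st,c=cv2.connectedComponentsWithStats(r);i=1+np.argmax(st[1:,4]);mm=l==i
print("key depth pts",np.median(W[mm],0), "onz", onz(T,*c[i],.07))
# heights around the bystanders
for nm,u,v in [("tube",329,224),("post",266,214),("case",368,297),("dr",360,375)]: print(nm,W[v,u],onz(T,u,v,0))
E
```

```text
[(array([266, 334,  19,  19, 204], dtype=int32), array([275.29901961, 342.5       ]))]
[(array([293, 165,  14,  12, 125], dtype=int32), array([299.328, 170.176]))]
[0.56949236 0.1402604  0.105     ] [0.40230787 0.0162967  0.105     ] 0.20812892735484925
[  126   288   181   192 18359] 0.1053365928709887
117
edge [0.80478245 0.5935699  0.4843164  0.0777377 ] 0.63548744
-0.001875430698528103 0.2080543168066397
key depth pts [0.49366815 0.06221373 0.07031241] onz [0.49314822 0.06194012 0.07      ]
tube [ 0.65920687 -0.01461055  0.05395629] [ 0.66684301 -0.01493924  0.        ]
post [0.67753091 0.07877834 0.04021522] [0.68419764 0.08409911 0.        ]
case [ 0.55268174 -0.07151332  0.02160936] [ 0.55228049 -0.07341065  0.        ]
dr [ 0.43723939 -0.05774254  0.01064526] [ 0.43530154 -0.05845473  0.        ]
```

```bash
cat >> h.py <<'E'
XL=np.array([-.5936,.8048]);YL=np.array([-.8048,-.5936]);KEY=np.array([.4933,.0620])
def l2w(x,y): return KEY+(x+.018)*XL+(y-.050)*YL
def w2l(p): d=np.asarray(p)[:2]-KEY; return np.array([d@XL-.018,d@YL+.050])
def plan(kx,ky,cx,cy,t=.005,h=.011):
    v=np.array([kx-cx,ky-cy]);L=np.sqrt(v@v-h*h);th=np.arctan2(v[1],v[0])-np.arctan2(h,L)
    w=L-t;j=np.array([np.cos(th),np.sin(th)]);M=np.array([kx,ky])-j*(w/2+t);jw=j[0]*XL+j[1]*YL
    return w,th,M,l2w(*M),np.arctan2(jw[1],jw[0])
def delta(s,target,yaw):
    from scipy.spatial.transform import Rotation as Ro
    R=Ro.from_euler("xyz",s["tcp_rot"]).as_matrix()
    d=R.T@(np.asarray(target)-s["tool_pos"])*1000
    cy=np.arctan2(R[1,0],R[0,0]); dy=(yaw-cy+np.pi/2)%np.pi-np.pi/2
    return d.round(1),-dy
E
python3 - <<'E'
from h import *
from cell import env
T=load("top0.npz");S=load("scene0.npz")
print(tri(T,(275.3,342.5),S,(299.33,170.18)))
w,th,M,Mw,yaw=plan(-.021,.053,-.054,0)
print(w,np.degrees(th),M,Mw,yaw)
print(delta(env.read_state(),[*Mw,.14],yaw))
for n,p in dict(tube=(.662,-.015),post=(.684,.084),case=(.5525,-.072)).items(): print(n,w2l(p))
E
```

```text
(array([0.4931614 , 0.06238208, 0.06900493]), np.float64(0.0007070279400317097))
0.05645730225123781 47.94420091744691 [-0.04325835  0.02832797] [0.52573501 0.0545366 ] 3.043081769495429
(array([-513.6, -516.9,   91.3]), np.float64(-1.1585038128528398))
tube [-0.18010992 -0.04006256]
post [-0.11349392 -0.11653456]
case [-0.16098432  0.08189824]
```

```bash
python3 -m jog '{"grip":[56.5,56.5,56.5,56.5,56.5,56.5,56.5,56.5,56.5,56.5,56.5,56.5],"linear":[[-40,-40,0],[-82,-82,0],[-125,-125,0],[-168,-168,0],[-211,-211,0],[-254,-255,0],[-297,-298,0],[-340,-342,0],[-384,-386,0],[-428,-430,0],[-472,-474,0],[-513.6,-516.9,0]],"roll":[-0.09,-0.19,-0.29,-0.39,-0.49,-0.59,-0.69,-0.79,-0.89,-0.99,-1.09,-1.159]}' 20
python3 - <<'E'
from h import *
from cell import env
s=env.read_state();print(s)
d=env.snapshot("wrist");cv2.imwrite("pics/w1.png",d["image"][:,:,::-1]);np.savez("w1.npz",**d,**{"p":s["tool_pos"],"r":s["tcp_rot"]});print(d["T_tool_cam"])
w,th,M,Mw,yaw=plan(-.021,.053,-.054,0)
print(delta(s,[*Mw,.14],yaw))
E
```

```text
time: 1.6
tool_pos: [0.5262, 0.0564, 0.231]
tcp_rot: [-3.14, 0.001, -0.095]
force: [1.5, -0.8, 0.6]
grip_width: 0.0566
{'time': 1.6, 'joint_pos': array([0.02341592, 0.12428482, 1.85826503, 0.00196019, 1.15977031,
       0.1175114 ]), 'qd': array([ 0.8277929 ,  0.49699688, -0.55111014, -0.00825418,  0.04232386,
        0.28931727]), 'tau': array([ -1.60563659, -34.94689822, -24.7667259 ,   0.20643967,
         0.17468611,  -0.20651591]), 'tool_pos': array([0.52616678, 0.05640518, 0.23102908]), 'tcp_rot': array([-3.13989406e+00,  9.33796346e-04, -9.48785346e-02]), 'force': array([ 1.51330217, -0.82232798,  0.64870428]), 'torque': array([ 0.01106206, -0.05265425, -0.03412161]), 'grip_width': 0.05660991520668703}
[[ 9.99999244e-01 -1.27462713e-04  1.22264573e-03  1.52328253e-03]
 [-2.30656830e-04  9.57487909e-01  2.88473310e-01 -7.44958042e-02]
 [-1.20743810e-03 -2.88473374e-01  9.57487156e-01 -1.41740991e-01]
 [ 0.00000000e+00  0.00000000e+00  0.00000000e+00  1.00000000e+00]]
(array([-0.2,  2.1, 91. ]), np.float64(0.003632349510072963))
```

View pics/w1.png

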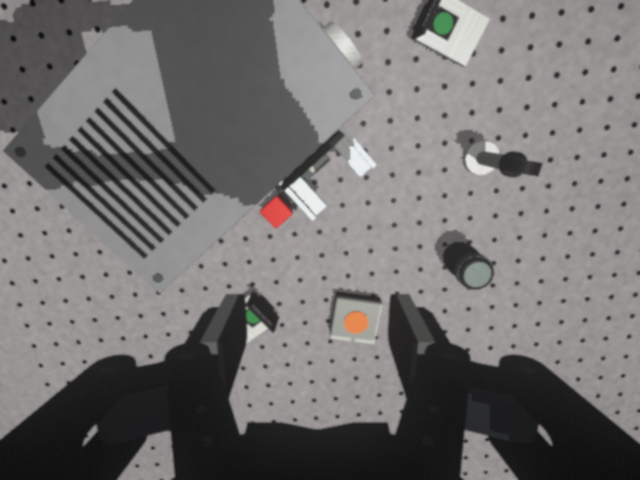

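```bash
python3 - <<'E'
from h import *
from scipy.spatial.transform import Rotation as Ro
d=load("w1.npz");T=d["T_tool_cam"];K=d["K"];R=Ro.from_euler("xyz",d["r"]).as_matrix()
def wz(u,v,z):
    r=R@T[:3,:3]@np.linalg.inv(K)@[u,v,1];o=R@T[:3,3]+d["p"];return o+r*(z-o[2])/r[2]
n,l,st,c=cv2.connectedComponentsWithStats(red(d["image"]));i=1+np.argmax(st[1:,4]);print(c[i],wz(*c[i],.07))
for u,v in [(373,95),(160,291)]: print(wz(u,v,.105),w2l(wz(u,v,.105)))
im=cv2.resize(d["image"][270:480,120:520],None,fx=2,fy=2)[:,:,::-1].copy()
Ti=np.linalg.inv(T)
for sx in(-1,1):
  for x in(28.3,28.3+14.5):
    for y in(-11,11):
      q=Ti@[sx*x/1e3,y/1e3,-.006,1];p=K@q[:3];p=p[:2]/p[2];print(sx*x,y,p.round(1))
      cv2.circle(im,tuple(int(a) for a in ((p-[120,270])*2)),3,(0,0,255),-1)
cv2.imwrite("pics/w1c.png",im)
z=d["range_z"]
for u,v in[(225,310),(240,298),(405,298),(420,320),(400,350),(235,300),(215,340)]:
  P=T[:3,:3]@(np.linalg.inv(K)@[u,v,1]*z[v,u])+T[:3,3];print(u,v,P*1000)
E
```

```text
[275.98608696 211.22434783] [0.49570132 0.06552125 0.07      ]
[0.57281392 0.14386388 0.105     ] [ 0.00068459 -0.0625872 ]
[0.40541345 0.02017427 0.105     ] [0.0005081  0.14555885]
-28.3 -11 [238.9 294.7]
-28.3 11 [242.1 345. ]
-42.8 -11 [201.1 294.7]
-42.8 11 [205.9 345. ]
28.3 -11 [386.4 294.6]
28.3 11 [383.5 344.9]
42.8 -11 [424.1 294.6]
42.8 11 [419.7 344.9]
225 310 [-30.18188362 -12.15962403 -20.85847208]
240 298 [-27.00528738 -11.70289871 -10.39247879]
405 298 [ 34.02928839 -12.47651845 -12.05471301]
420 320 [ 35.48617177 -12.17818211 -27.99126449]
400 350 [ 30.11395068   0.40430938 -25.96757595]
235 300 [-28.37608608 -12.01529835 -12.72326556]
215 340 [-28.75029481 -12.27601152 -40.25275776]
```

View pics/w1c.png

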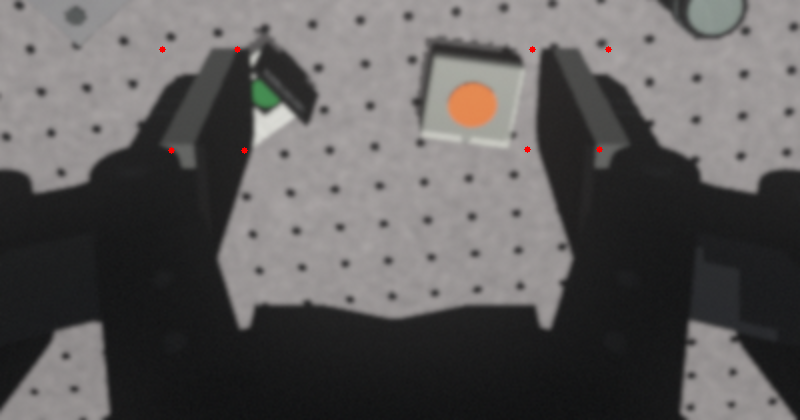

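The wrist view shows the key at (276,211), with the arm still moving slightly. The fingertips are pads about 7 mm thick, at (240,297) and (385,297). I'll settle the arm and remeasure.

```bash
python3 -m jog '{"grip":[57,57,57,57],"linear":[[0,2,25],[0,2,45],[0,2,45],[0,2,45]],"roll":[0,0,0,0]}'
cat > look.py <<'E'
import sys
from h import *
from cell import env
from scipy.spatial.transform import Rotation as Ro
s=env.read_state();d=env.snapshot("wrist");n=sys.argv[1]
cv2.imwrite(f"pics/{n}.png",d["image"][:,:,::-1]);np.savez(n+".npz",**d,p=s["tool_pos"],r=s["tcp_rot"])
T=d["T_tool_cam"];K=d["K"];R=Ro.from_euler("xyz",s["tcp_rot"]).as_matrix();Ti=np.linalg.inv(T)
print(s["time"],s["tool_pos"],s["tcp_rot"],s["force"],s["grip_width"],abs(s["qd"]).max())
def wz(u,v,z):
    r=R@T[:3,:3]@np.linalg.inv(K)@[u,v,1];o=R@T[:3,3]+s["tool_pos"];return o+r*(z-o[2])/r[2]
q,l,st,c=cv2.connectedComponentsWithStats(red(d["image"]));i=1+np.argmax(st[1:,4]);k=wz(*c[i],.07);print("key",c[i],k)
print("key in tool mm",R.T@(k-s["tool_pos"])*1000)
P=(np.stack(np.meshgrid(np.arange(640),np.arange(480))+[np.ones((480,640))],-1)@np.linalg.inv(K).T)*d["range_z"][...,None]
Pt=P@T[:3,:3].T+T[:3,3];W=Pt@R.T+s["tool_pos"]
np.save(n+"_W.npy",W);np.save(n+"_T.npy",Pt)
print("key depth",np.median(W[l==i],0))
E
python3 look.py w2
```

```text
time: 2.15
tool_pos: [0.5297, 0.0608, 0.1869]
tcp_rot: [-3.133, -0.004, -0.091]
force: [0.1, 0.3, -0.4]
grip_width: 0.0572
2.15 [0.52968945 0.06082092 0.18691308] [-3.13271436 -0.0036327  -0.091338  ] [ 0.05861183  0.30656058 -0.42339054] 0.05715763499854652 0.014342833936099548
key [264.64721485 232.5994695 ] [0.49578767 0.06569322 0.07      ]
key in tool mm [-34.62936014  -0.72284556 116.79907308]Traceback (most recent call last):
  File "look.py", line 13, in <module>
    P=(np.stack(np.meshgrid(np.arange(640),np.arange(480))+[np.ones((480,640))],-1)@np.linalg.inv(K).T)*d["range_z"][...,None]
                ~~~~~~~~~~~~~~~~~~~~~~~~~~~~~~~~~~~~~~~~~~^~~~~~~~~~~~~~~~~~~~~
TypeError: can only concatenate tuple (not "list") to tuple
```

View pics/w2.png

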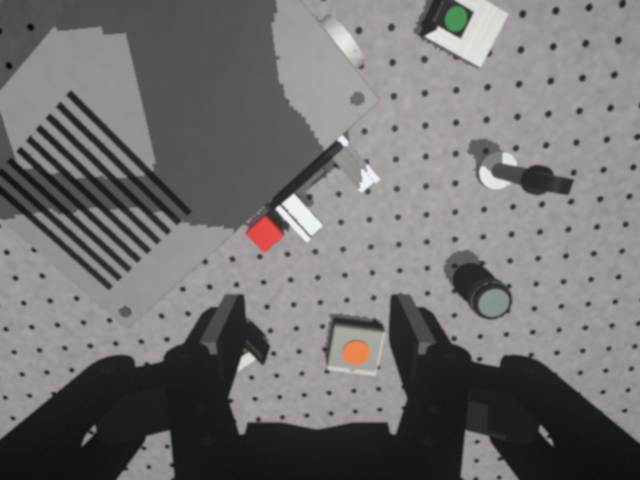

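```bash
sed -i 's/KEY=np.array(.*/KEY=np.array([.4945,.0637])/' h.py
sed -i 's/np.stack(np.meshgrid(np.arange(640),np.arange(480))+\[np.ones((480,640))\],-1)/np.stack([*np.meshgrid(np.arange(640),np.arange(480)),np.ones((480,640))],-1)/' look.py
cat > pl.py <<'E'
from h import *
from cell import env
import sys
z=float(sys.argv[1])
w,th,M,Mw,yaw=plan(-.021,.053,-.054,0,t=.0035)
print("w",w,np.degrees(th),M,Mw,yaw); print(delta(env.read_state(),[*Mw,z],yaw))
E
python3 pl.py .09
```

```text
w 0.057957302251237804 47.94420091744691 [-0.04275596  0.02888483] [0.52618862 0.05631037] 3.043081769495429
(array([-3.9,  5.7, 97.3]), np.float64(0.007070520754948184))
```

```bash
python3 -m jog '{"grip":[58,58,58,58,58],"linear":[[-2,3,40],[-4,5.7,80],[-4,5.7,97],[-4,5.7,97],[-4,5.7,97]],"roll":[0.007,0.007,0.007,0.007,0.007]}'
python3 look.py w3; python3 pl.py .08; python3 - <<'E'
from cell import env
import cv2,numpy as np
d=env.snapshot("scene");np.savez("s3.npz",**d);cv2.imwrite("pics/s3.png",cv2.resize(d["image"][80:230,240:410],None,fx=4,fy=4,interpolation=cv2.INTER_CUBIC)[:,:,::-1])
E
```

```text
time: 2.82
tool_pos: [0.5279, 0.0564, 0.0921]
tcp_rot: [-3.132, -0.008, -0.098]
force: [-0.0, -0.6, -0.2]
grip_width: 0.058
2.825 [0.52794193 0.05637337 0.09206075] [-3.13212637 -0.00804444 -0.09841911] [-0.01909348 -0.63948778 -0.15799705] 0.057974549176261804 0.008178580823502344
key [241.37068443 276.30587523] [0.49622309 0.06686577 0.07      ]
key in tool mm [-32.77274348  -7.11824694  21.86618293]
key depth [0.49638704 0.06643589 0.06907355]
w 0.057957302251237804 47.94420091744691 [-0.04275596  0.02888483] [0.52618862 0.05631037] 3.043081769495429
(array([-1.9,  0.4, 12.2]), np.float64(0.0002080833146793637))
```

View pics/w3.png

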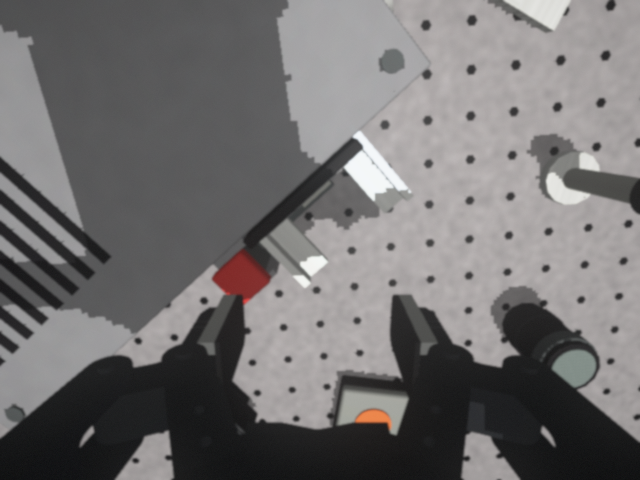

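View pics/s3.png

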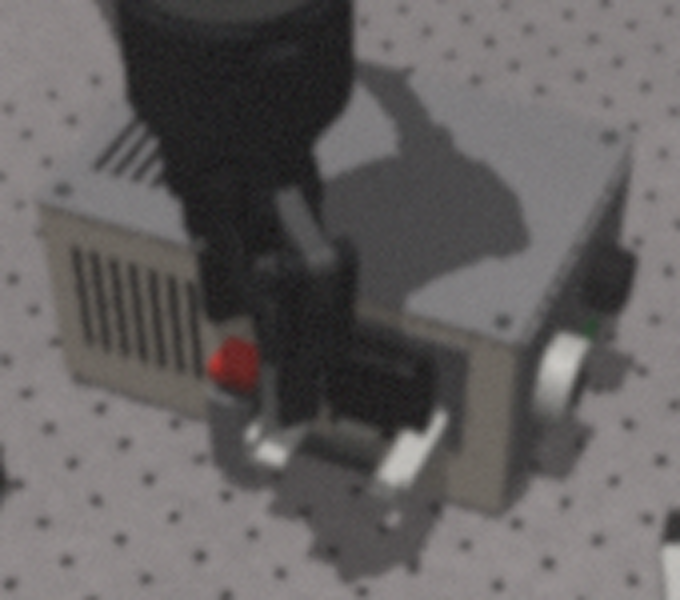

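```bash
python3 - <<'E'
from h import *
S=load("s3.npz")
def pr(x,y,z):
    q=S["R"]@np.array([*l2w(x,y),z])+S["t"];p=S["K"]@q;p=p[:2]/p[2];return ((p-[240,80])*4).round()
for a in [(-.054,0,.084),(-.013,-.03,.088),(-.013,.03,.088),(-.008,0,.088),(-.018,.05,.07)]: print(a,pr(*a))
d=load("w3.npz")
im=d["image"][100:310,200:430];cv2.imwrite("pics/w3c.png",cv2.resize(im,None,fx=3,fy=2.8,interpolation=cv2.INTER_CUBIC)[:,:,::-1])
W=np.load("w3_W.npy");Tt=np.load("w3_T.npy")
m=abs(W[...,2]-.088)<.003
m[290:]=0
n,l,st,c=cv2.connectedComponentsWithStats(m.astype(np.uint8))
for i in range(1,n):
  if st[i][4]>60:
    print(st[i],[w2l(W[l==i].mean(0))*1000]); 
    L=np.array([w2l(p) for p in W[l==i]])*1000;print(np.percentile(L,[2,98],axis=0))
E
```

```text
(-0.054, 0, 0.084) [315. 430.]
(-0.013, -0.03, 0.088) [429. 376.]
(-0.013, 0.03, 0.088) [289. 333.]
(-0.008, 0, 0.088) [364. 346.]
(-0.018, 0.05, 0.07) [241. 360.]
[ 243  139  121  110 2032] [array([-5.60149959, -2.05466957])]
[[ -8.08643455 -29.67352447]
 [ -3.23790088  27.37411223]]
```

View pics/w3c.png

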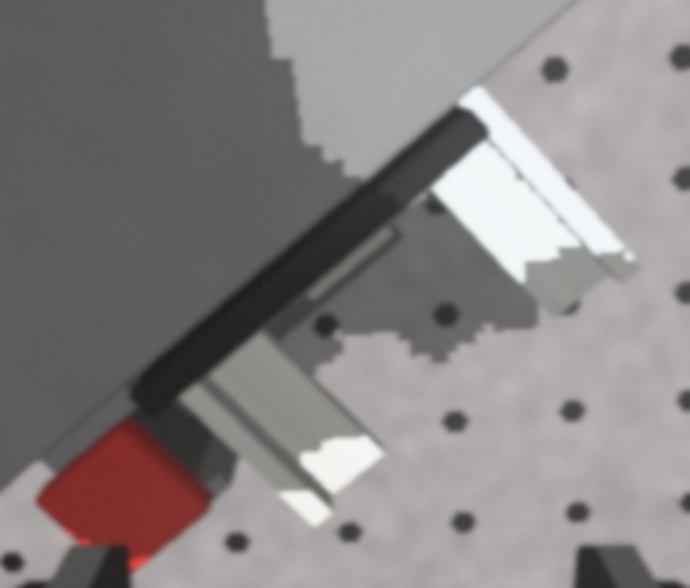

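The wrist depth puts the plate's outer face at lamp x −8, y −30 to 27, which agrees with the frame. I'll descend to just above the key.

```bash
python3 -m jog '{"grip":[58,58,58,58],"linear":[[-1.9,0.4,10],[-1.9,0.4,22],[-1.9,0.4,25],[-1.9,0.4,25]],"roll":[0,0,0,0]}'
python3 look.py w4; python3 pl.py .06; python3 - <<'E'
from cell import env
import cv2,numpy as np
d=env.snapshot("scene");np.savez("s4.npz",**d);cv2.imwrite("pics/s4.png",cv2.resize(d["image"][120:220,270:380],None,fx=6,fy=6,interpolation=cv2.INTER_CUBIC)[:,:,::-1])
E
```

```text
time: 3.42
tool_pos: [0.5256, 0.0564, 0.0664]
tcp_rot: [-3.132, -0.007, -0.098]
force: [-0.6, -0.1, -0.7]
grip_width: 0.0584
3.425 [0.52562703 0.05641638 0.06644356] [-3.13227516 -0.00686761 -0.09830156] [-0.59334976 -0.12411277 -0.74635585] 0.05835148974307048 0.00943199762822779
key [238.6026936  294.10505051] [0.49781303 0.06933224 0.07      ]
key in tool mm [-28.92221803 -10.15829476  -3.66066261]
key depth [0.49903759 0.06922658 0.06892138]
w 0.057957302251237804 47.94420091744691 [-0.04275596  0.02888483] [0.52618862 0.05631037] 3.043081769495429
(array([0.2, 0.2, 6.8]), np.float64(0.00019762494128539032))
```

View pics/w4.png

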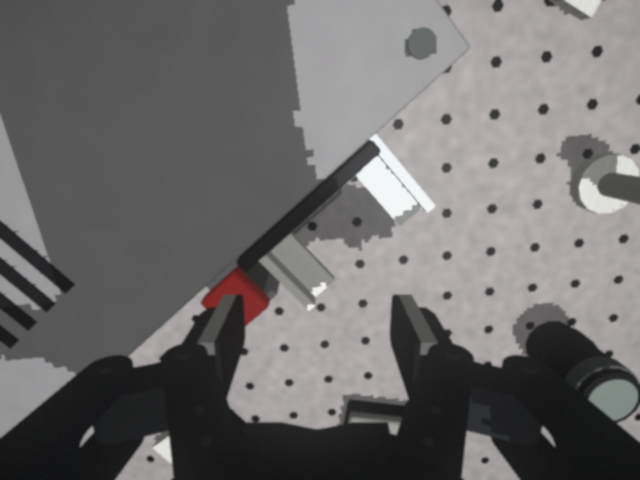

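View pics/s4.png

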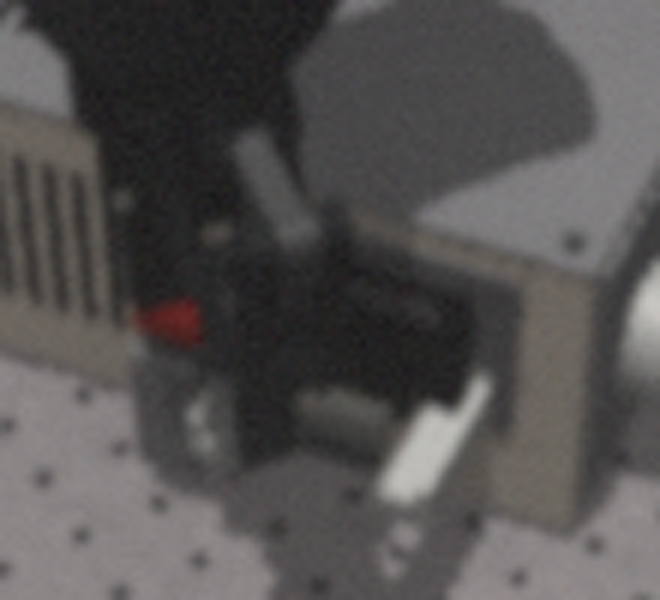

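Wrist view: the key's diamond is centred near (237,298) and the tip edge is at (240,297), so I'll shift about (+2,−3) mm. Then I'll feel down for the key.

```bash
python3 -m jog '{"grip":[58,58,58],"linear":[[2,-3,2],[2,-3,4],[2,-3,4]],"roll":[0,0,0]}'; python3 -m jog '{"grip":[58,58],"linear":[[0,0,2],[0,0,2]],"roll":[0,0]}';
```

```text
time: 3.9
tool_pos: [0.5291, 0.0594, 0.0634]
tcp_rot: [-3.132, -0.009, -0.098]
force: [-0.2, 0.4, 1.6]
grip_width: 0.058
time: 4.15
tool_pos: [0.5291, 0.0594, 0.0614]
tcp_rot: [-3.132, -0.009, -0.098]
force: [-0.3, -0.3, 2.6]
grip_width: 0.0581
```

```bash
python3 look.py w5; python3 - <<'E'
from h import *
from cell import env
s=env.read_state();y=s["tcp_rot"][2];x=np.array([np.cos(y),np.sin(y)]);yy=np.array([np.sin(y),-np.cos(y)])
p=s["tool_pos"][:2]
print("corner",w2l(p+.029*x-.011*yy),"pad",[w2l(p-.0325*x+k*yy) for k in(-.011,0,.011)])
d=load("w5.npz");cv2.imwrite("pics/w5c.png",cv2.resize(d["image"][120:350,180:440],None,fx=3,fy=2.6,interpolation=cv2.INTER_CUBIC)[:,:,::-1])
W=np.load("w5_W.npy");m=abs(W[...,2]-.088)<.003;m[290:]=0
n,l,st,c=cv2.connectedComponentsWithStats(m.astype(np.uint8));i=1+np.argmax(st[1:,4])
print(np.percentile(np.array([w2l(q) for q in W[l==i]])*1000,[2,98],axis=0))
E
```

```text
4.15 [0.52909526 0.05935712 0.0614475 ] [-3.13184968 -0.00919371 -0.09842999] [-0.3472091  -0.25209657  2.59447756] 0.058097567292487655 0.002104027095471238
key [230.08854167 300.81770833] [0.49893782 0.07205766 0.07      ]
key in tool mm [-31.17961571  -9.761126    -8.74484062]
key depth [0.49840465 0.06960193 0.06448878]
corner [-0.0532825  -0.00418313] pad [array([-0.01209091,  0.04148682]), array([-0.02025952,  0.04885442]), array([-0.02842813,  0.05622202])]
[[ -8.09250561 -29.64526727]
 [ -3.22406394  27.15065492]]
```

View pics/w5c.png

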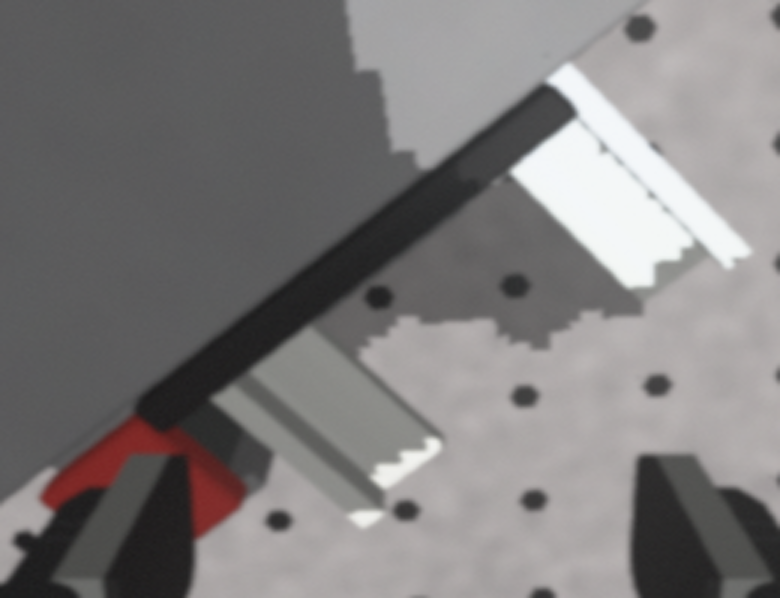

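The pad is centred on the key, which is already partly down, and the stop corner is at about 45 mm out, y −4. I'll press the rest of the way.

```bash
python3 -m jog '{"grip":[58,58,58,58],"linear":[[0,0,2],[0,0,3],[0,0,3],[0,0,3]],"roll":[0,0,0,0]}'; python3 look.py w6
```

```text
time: 4.7
tool_pos: [0.5295, 0.0592, 0.0585]
tcp_rot: [-3.132, -0.01, -0.098]
force: [0.1, -1.9, 4.3]
grip_width: 0.058
4.7 [0.52945501 0.05922772 0.05853644] [-3.13205664 -0.00984087 -0.09831104] [ 0.12664169 -1.86869463  4.27691001] 0.058045533736881275 0.0025577073998742897
key [228.53649289 299.21706161] [0.49964627 0.07394077 0.07      ]
key in tool mm [-30.9946114  -11.82789809 -11.65688217]
key depth [0.49794758 0.07012082 0.06157454]
```

View pics/w6.png

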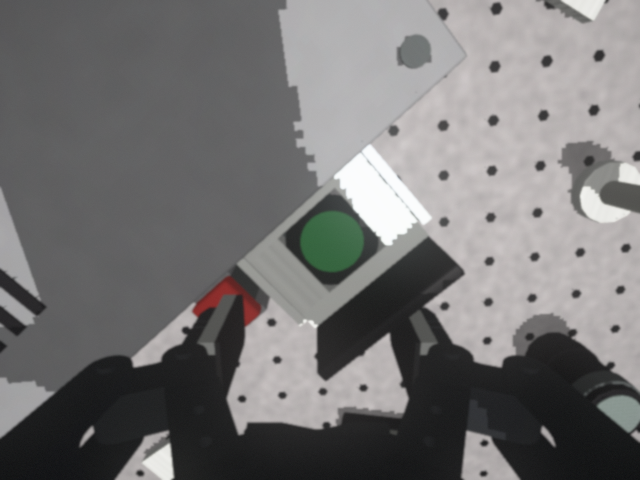

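The drawer has sprung out and rests against the right finger. The green filter at (332,240) is clear of the box edge. Now I'll ease the key up.

```bash
python3 -m jog '{"grip":[58,58,58,58,58,58,58,58],"linear":[[0,0,-1],[0,0,-2.5],[0,0,-4],[0,0,-5.5],[0,0,-7],[0,0,-8.5],[0,0,-10],[0,0,-10]],"roll":[0,0,0,0,0,0,0,0]}'; python3 look.py w7
cat > meas.py <<'E'
import sys
from h import *
n=sys.argv[1]
W=np.load(n+"_W.npy");im=load(n+".npz")["image"]
h=cv2.cvtColor(im,cv2.COLOR_RGB2HSV);g=((h[...,0]>45)&(h[...,0]<85)&(h[...,1]>100)).astype(np.uint8)
k,l,st,c=cv2.connectedComponentsWithStats(g);i=1+np.argmax(st[1:,4]);p=np.median(W[l==i],0)
print("filter px",c[i],"lamp",w2l(p),p[2],"out",-(w2l(p)[0]-.0205)*1000)
L=np.stack([(W[...,:2]-KEY)@XL-.018,(W[...,:2]-KEY)@YL+.05,W[...,2]],-1)*1000
G=L[l==i];A=np.c_[G[:,:2],np.ones(len(G))];print("filter plane slope x,y",np.linalg.lstsq(A,G[:,2],rcond=None)[0][:2])
m=(L[...,0]>-64)&(L[...,0]<-35)&(abs(L[...,1])<35)&(L[...,2]>84)&(L[...,2]<95);m[380:]=0;m[:,392:]&=False
P=L[m];print(m.sum(),np.percentile(P,[3,50,97],axis=0).round(1))
E
python3 meas.py w7;python3 meas.py w6; python3 - <<'E'
from cell import env
import cv2,numpy as np
d=env.snapshot("scene");np.savez("s7.npz",**d);cv2.imwrite("pics/s7.png",cv2.resize(d["image"][120:220,270:380],None,fx=6,fy=6,interpolation=cv2.INTER_CUBIC)[:,:,::-1])
E
```

```text
time: 5.75
tool_pos: [0.5292, 0.0591, 0.0684]
tcp_rot: [-3.132, -0.01, -0.098]
force: [0.2, -1.5, -1.0]
grip_width: 0.0581
5.75 [0.52918643 0.05913249 0.06843768] [-3.13207302 -0.00961773 -0.09832597] [ 0.22266015 -1.51011016 -0.95568978] 0.05809215426055419 0.0010924322582732465
key [230.91443388 296.69490061] [0.49768242 0.07043433 0.07      ]
key in tool mm [-32.44478769  -8.17205427  -1.79673477]
key depth [0.4984043  0.07012504 0.06882035]
filter px [327.3430437 238.1310899] lamp [-0.02581954  0.00206133] 0.05548037255272223 out 46.31953772586176
filter plane slope x,y [ 0.50782694 -0.64428562]
1430 [[-53.7  -3.9  84.4]
 [-50.5  11.4  87.2]
 [-48.8  27.5  88.3]]
filter px [327.22547332 244.49483649] lamp [-0.02543235  0.00172349] 0.055265512399599925 out 45.93235206909387
filter plane slope x,y [ 0.40807776 -0.4844863 ]
1509 [[-53.6  -2.   84.4]
 [-50.5  12.7  86.9]
 [-48.8  27.8  88.1]]
```

View pics/w7.png

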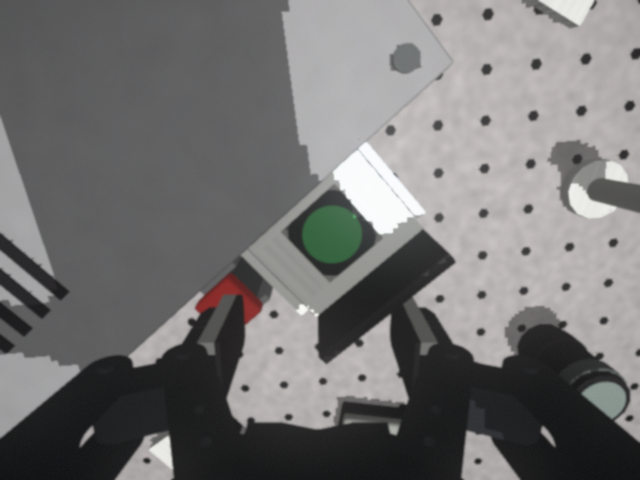

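View pics/s7.png

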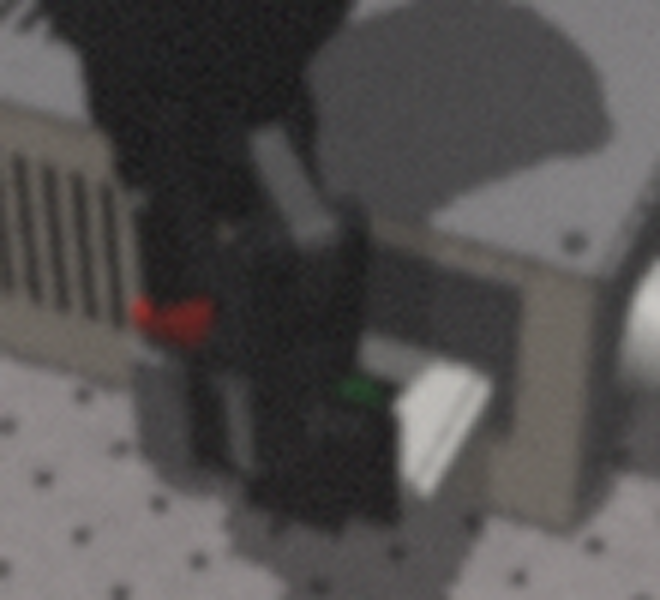

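```bash
python3 - <<'E'
from h import *
for n in("w6","w7"):
    W=np.load(n+"_W.npy");im=load(n+".npz")["image"]
    h=cv2.cvtColor(im,cv2.COLOR_RGB2HSV);g=((h[...,0]>45)&(h[...,0]<85)&(h[...,1]>100)).astype(np.uint8)
    g=cv2.erode(g,np.ones((9,9)));k,l,st,c=cv2.connectedComponentsWithStats(g);i=1+np.argmax(st[1:,4])
    L=np.stack([(W[...,:2]-KEY)@XL-.018,(W[...,:2]-KEY)@YL+.05,W[...,2]],-1)*1000
    def fit(P):
        A=np.c_[P[:,:2],np.ones(len(P))];s=np.ones(len(P),bool)
        for _ in range(4):
            x=np.linalg.lstsq(A[s],P[s,2],rcond=None)[0];r=P[:,2]-A@x;s=abs(r)<2
        return x.round(3),s.sum(),r[s].std().round(2)
    print(n,"filter",fit(L[l==i]),L[l==i].mean(0).round(1))
    m=(L[...,0]>-47)&(L[...,0]<-6)&(abs(L[...,1])<29)&(L[...,2]>46)&(L[...,2]<62);m[320:]=0
    print("frame",fit(L[m]))
    m=(L[...,0]>-58)&(L[...,0]<-46)&(abs(L[...,1])<31)&(L[...,2]>85)&(L[...,2]<93);m[380:]=0;m[:,385:]=0
    P=L[m];x,y=P[:,0],P[:,1];e=[(lo,np.percentile(x[(y>=lo)&(y<lo+6)],[3,97]).round(1),np.median(P[(y>=lo)&(y<lo+6),2]).round(1)) for lo in range(-30,30,6) if ((y>=lo)&(y<lo+6)).sum()>20]
    print(e)
E
```

```text
w6 filter (array([ 1.0000e-03, -5.0000e-03,  5.5296e+01]), np.int64(1337), np.float64(0.63)) [-25.1   2.   56. ]
frame (array([-1.0000e-03, -0.0000e+00,  5.5082e+01]), np.int64(13980), np.float64(0.64))
[(0, array([-53.5, -48.9]), np.float64(87.0)), (6, array([-53.7, -48.9]), np.float64(87.0)), (12, array([-53.7, -48.8]), np.float64(87.0)), (18, array([-53.6, -48.9]), np.float64(87.0)), (24, array([-53.5, -48.8]), np.float64(87.0))]
w7 filter (array([-6.0000e-03, -1.9000e-02,  5.5373e+01]), np.int64(1110), np.float64(0.61)) [-25.6   2.   56.2]
frame (array([-5.0000e-03, -1.0000e-03,  5.5191e+01]), np.int64(12662), np.float64(0.64))
[(-6, array([-51.6, -48.8]), np.float64(86.9)), (0, array([-53.7, -48.9]), np.float64(87.3)), (6, array([-53.7, -48.8]), np.float64(87.2)), (12, array([-53.6, -48.9]), np.float64(87.3)), (18, array([-53.9, -48.9]), np.float64(87.3)), (24, array([-53.8, -49. ]), np.float64(87.3))]
```

The frame is level to about 0.3° and square to the runners, 45.5 mm out. A 1 mm downward easing will release any upward drag on the plate, then I'll make a last check.

```bash
python3 -m jog '{"grip":[58,58,58,58],"linear":[[0,0,0.5],[0,0,1],[0,0,1],[0,0,1]],"roll":[0,0,0,0]}'; python3 look.py w8; python3 - <<'E'
from h import *
n="w8"
W=np.load(n+"_W.npy")
L=np.stack([(W[...,:2]-KEY)@XL-.018,(W[...,:2]-KEY)@YL+.05,W[...,2]],-1)*1000
m=(L[...,0]>-47)&(L[...,0]<-6)&(abs(L[...,1])<29)&(L[...,2]>46)&(L[...,2]<62);m[320:]=0
P=L[m];A=np.c_[P[:,:2],np.ones(len(P))];s=np.ones(len(P),bool)
for _ in range(4):
    x=np.linalg.lstsq(A[s],P[s,2],rcond=None)[0];r=P[:,2]-A@x;s=abs(r)<2
print(x.round(4))
m=(L[...,0]>-58)&(L[...,0]<-46)&(abs(L[...,1])<31)&(L[...,2]>85)&(L[...,2]<93);m[380:]=0;m[:,385:]=0
print(np.percentile(L[m],[3,97],axis=0))
E
```

```text
time: 6.35
tool_pos: [0.5293, 0.0591, 0.0675]
tcp_rot: [-3.132, -0.01, -0.098]
force: [1.1, -1.1, 0.5]
grip_width: 0.058
6.35 [0.52931708 0.05913379 0.06747003] [-3.1320636  -0.00981862 -0.0983103 ] [ 1.12736396 -1.05651545  0.47936218] 0.05801955460515129 0.0022290405619895424
key [229.92053571 297.43928571] [0.4976416  0.07058496 0.07      ]
key in tool mm [-32.6200746   -8.31364997  -2.77129252]
key depth [0.49828945 0.07014732 0.06883972]
[-1.10000e-03 -1.00000e-04  5.51299e+01]
[[-53.7649031   -0.66921814  85.37057253]
 [-48.9605208   27.46962615  88.19115982]]
```

```bash
for i in 1 2 3; do python3 -m jog '{"grip":[58],"linear":[[0,0,0]],"roll":[0]}' | grep -E "pos|force"; done; python3 look.py w9|tail -1; python3 -c "
import cv2;im=cv2.imread('pics/w9.png');cv2.imwrite('pics/w9c.png',cv2.resize(im[240:360,180:440],None,fx=3,fy=3,interpolation=cv2.INTER_CUBIC))"
```

```text
tool_pos: [0.5293, 0.0591, 0.0675]
force: [1.0, -0.4, 0.3]
tool_pos: [0.5293, 0.0591, 0.0675]
force: [0.5, -0.8, 0.7]
tool_pos: [0.5293, 0.0591, 0.0675]
force: [1.4, 0.0, 0.9]
key depth [0.49828569 0.07015341 0.06878707]
```

View pics/w9c.png

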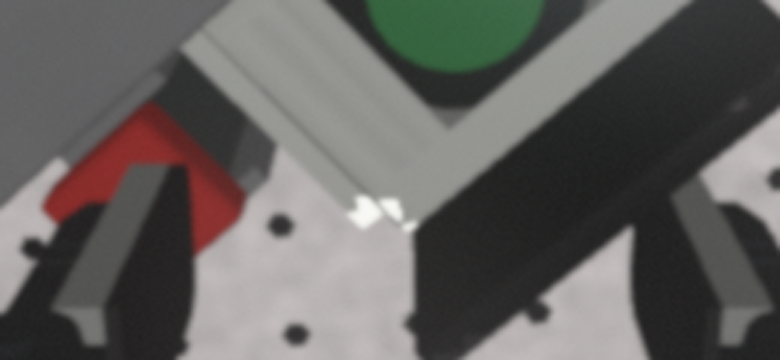

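The depth readings put first contact with the key at TCP z ≈ 0.0657. The tip now stands about 1.8 mm clear of it, and the key reads fully up. I'm handing in.

```bash
python3 -c "
from cell import env
print(env.read_state()['time'],env.close_job())"
```

```text
the job is handed in; nothing more can be done
6.825 None
```

I pressed the red key with one fingertip, and the other finger stopped the drawer as it sprang out. I then raised the tool to let the key up, and handed in at 6.8 s with that finger still holding the drawer.

Last checks:
- **Drawer:** it is about 45.5 mm out, inside the 40–52 mm range, with the filter clear of the box. It is square to the runners and level: the frame slope is about 0.001, after a brief 0.005 that I removed by easing the finger down 1 mm.
- **Key:** its top reads z 68.8 mm, against 68.9–69.1 mm before I touched it, so it is up. By my estimate the fingertip is about 1.8 mm above it.
- **Bystanders:** I did not touch them. The highest force in the readings was about 5 N.

Two readings were not clean:
- **Vertical force:** at the end it read about +0.6 N, not zero. I take this as friction on the drawer's plate, because its sign flipped with the direction of motion. Light contact with the key can't be ruled out from the force alone.
- **Camera agreement:** the wrist and top cameras differed by about 4 mm on the key's position. I used the average and corrected it from the close-up wrist view.

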